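Press the slicer's insert down and slide it under its leaf spring

TASK

Fit the insert into the kitchen slicer: with shut fingertips press the loose steel insert plate down hard on its thumb pad, against the sprung lifter plate, and while it is down push it forward under the bridge and the leaf spring until it is fully home against the end stop and the lifter has sprung up again behind it. Do not grip or lift the insert, leave the things lying round the slicer alone, and finish with the hand clear.

Things in the scene. Friction and masses are not known exactly. Their poses are not given: they have to be found in the camera images.
- slicer: Flat grey kitchen slicer, fixed by suction feet; 350 mm long with its black handle, 104 mm wide. Origin on the worktop, on its middle line; x points along the channel towards the handle (the insert slides that way), z up. Bed of the channel 20 mm above the worktop; channel 84 mm wide between side rails that rise 12 mm above the bed.
- bridge (a point): Middle of the lower edge of the steel bridge bar across the channel, 52 mm ahead of the slicer's origin. The bar is 12 mm thick along x; its lower edge is 14 mm above the bed, so the 10 mm insert passes only when pressed down; with posts and screws it reaches 54 mm above the worktop. Axes as the slicer's.
- stop (a point): Foot of the end stop's face, on the bed, 122 mm ahead of the slicer's origin: a low cross wall, 14 mm high above the bed. With the insert's nose against it, the insert is home, its centre 60 mm before this point and its tail 2 mm ahead of the slicer's origin. Axes as the slicer's.
- insert_center (a point): Centre (half-way up) of the insert: a loose flat steel plate 120 mm long (x, sliding direction), 80 mm wide (y), 10 mm thick, 0.2 kg, lying in the channel on the raised lifter at the start, axes as the slicer's. At the start this point is 34 mm above the worktop; pressed down, or home, it is 25 mm above it.
- thumb_pad (a point): Where to press: on the insert's top face, on the middle line of its black ribbed pad (34 x 64 mm, tail end), 42 mm behind the insert's centre and 16 mm behind the rear face of the ledge. The ledge is a black cross rib, 50 mm wide, 6 mm thick, 8 mm high: fingertips standing on the pad push forward against it. Axes as the insert's.
- lifter (a joint): Sprung aluminium lifter plate (114 x 70 mm) in the bed, x = -115 to -1 mm of the slicer. 0 = up (top 9 mm above the bed), grows as it is pressed down, 0.0086 m = fully down, nearly flush with the bed. Pushes up with about 6 N when up, 12 N when down. When the insert's tail has passed it, it springs up behind the tail and locks the insert in.
- leaf (a joint): Leaf spring, 36 mm wide, hung under the bridge and sloping down towards the end stop. 0 = free (tip about 5 mm above the bed), grows as the tip is lifted, rad; about 0.15 to 0.3 when the insert is under it. It presses on the insert with about 5 N; the guides are smooth.
- onion_a: Onion, 75 mm, loose bystander beside the slicer. Origin at its underside.
- garlic_a: Garlic bulb, 56 mm, loose bystander beside the slicer. Origin at its underside.
- tin_small: Small tin, 57 mm across, 72 mm high, loose bystander beside the slicer. Origin at its underside.
- matchbox: Matchbox, 54x62x16 mm, loose bystander on the other side of the slicer. Origin at its underside.
- peeler: Vegetable peeler, 131x81x11 mm, loose bystander lying on the same side as the matchbox. Origin at its underside.
Things that resemble listed ones, but are neither listed nor needed, are in the scene too. There is more than one size of the part that bears insert_center; the job needs the larger.

How it is judged:
By the outcome, as a careful person would: the job done as asked, in the order asked, and still so for the second after the job is handed in, with the robot touching nothing.
It also fails if it takes over 58 s, if anything falls off the work surface, if the arm or the gripper's body presses on something with over 40 N, if the wrist force passes 120 N, or if a joint passes its speed limit or range.

ROBOT

A 6-joint arm with a two-finger parallel gripper is mounted at the origin on a cart in front of the work surface, level with it; the furniture and walls round the work are solid. World frame = base frame: x ahead of the robot, y to its left, z up, the work surface at z = 0. Lengths are in m, angles in rad, forces in N, time in s.
With the tool pointing down it reaches from about 0.375 to 0.825 m from the base axis. Payload 5.5 kg.
Tool frame: the origin (TCP) lies on the centre line of the jaws, within the pads' length; the fingertips stand 11 mm ahead of it and the grasp point (between the pads) lies 8 mm behind it (robot.tip_extent is the distance from the TCP to the fingertips, in m); y points along the fingers, x is the direction in which the jaws open and shut, and the axes are right-handed (so a half turn about y gives the same grasp; the last joint's range is limited). The gripper opens to 85 mm and grips with 20 to 120 N. Pads are 22 mm wide; open, the fingers measure 114 mm over their backs; the gripper's body (76 mm by 85 mm) begins 54 mm behind the grasp point. The pads swing forward as they close: fully open they stand 13 mm farther back than shut.
Start: joints at [1.298, 0.314, -0.047, 1.21, 0, 1.571], TCP at [0.162, 0.578, 0.242] pointing down, gripper open.
Joint ranges: [-2.67, 2.67], [-0.69, 1.73], [-1.03, 1.25], [-2.08, 2.16], [-1.42, 1.45], [-3.14, 3.14]. Speed limits (rad/s): [2.39, 2.39, 3.01, 3.14, 3.14, 3.14].

INTERFACE

Orientations are given as a 3x3 rotation matrix whose columns are the frame's x, y, z axes.
In Python, from plant import robot gives the robot as it stands.
- The arm moves only by the tool apply_moves, never from a script. Its argument "moves" is a list of rows, each a list of 7 numbers: the shift along the tool's x, y, z scaled (see below), then the turn, a rotation vector about the tool's x, y, z scaled (see below), then the gripper's target within -1 to 1 (fully open at 1, half-way at 0, shut at -1). In form: [[x, y, z, rx, ry, rz, hand], ...]. A call has 1 to 8 rows; each row shifts and turns the commanded pose from where the row before left it, along the tool's axes as they then stand; what a row does not reach is not made up. The controller multiplies each number of a shift by 0.03 m and each number of a turn by 4 degrees. A row lasts 1/10 s, in which the tool goes at most 50 mm and 8.59 degrees, less where a joint would pass 70% of its speed; a pose out of reach is approached as far as the arm can. A call with a number of a shift or a turn outside -1 to 1 is refused whole. A call with a gripper value outside its range is refused whole. The fingers move at their own pace and stop on an object; "newtons" is the grip in N (left out, the last holds). Time passes only in rows, so rows that do not move let the fingers close. It gives the time, the measured TCP pose, the force and the opening at its end, in the units of the state.
- robot.observe(): the state, without advancing time (a new reading comes with each control period).
- robot.grab_frame(name): name is "scene" or "top"; returns (picture, depth): 384x512x3 uint8, red, green, blue; 384x512 float32, m along the optical axis (not along the pixel's ray), 0 where there is no reading.
- robot.camera_model(name): a dict with "fx", "fy", "cx", "cy" (pixels), "dist" ([k1, k2, p1, p2, k3] as OpenCV has them; the pictures are not rectified), "extrinsics" (4x4, takes a point from camera to world coordinates). Camera axes: x right, y up, looking along -z (the intrinsics and any distortion apply to the point x, -y, -z); pixel columns grow to the right and rows downward; lengths in m; the calibration is good to about 2 mm. A picture is of the moment at which its call begins. camera_model takes no time and is no camera call.
- robot.hand_in(): hands the job in, once; it reports no verdict.
Trained networks look in the newest picture that a camera, given by its name, has taken for a name from the list of things; names that differ only in an ending like _2 or _b are one class to them, and where a whole thing is asked for, a point or a joint stands for the part that bears it (a point fixed in the world has none). Each returns a list of dicts, best first, with "p" (0 to 1); they miss things now and then, are a little off and sometimes report something else, mostly with a low value. They report only what shows in the picture. A call takes as long as a camera call. They do not tell look-alikes from the thing itself.
- robot.boxes_of(label, camera): "bbox" ([left, top, right, bottom] as shares, 0 to 1, of the picture: columns of its width, rows of its height, round what is visible of it).
- robot.place_of(label, camera): "xy" ([column, row] as shares, 0 to 1, of the picture: columns of its width, rows of its height: a listed point, or the origin of a listed thing).
The state is a dict: "time_s": time; "qpos": joint angles; "qvel": joint speeds; "effort": joint torques, N m; "position": TCP position; "tcp_rot": TCP orientation; "ft_force": force on the tool from outside, world axes, zero at the start; "torque": the same for the moment, N m; "opening": finger opening in m.
Only numpy, scipy, OpenCV 4.12 (cv2) and the standard library are available. Lean on these libraries where they do the work, as an engineer would, in place of code of your own. Each camera call takes 0.05 s, during which the arm holds its last target. There are 200 camera calls.

## Working session

There is one attempt and no reset: what is moved stays moved. The work goes in short steps, Python scripts to look and compute and a tool call to move; the robot and the scene stay as the last step left them, time stands still between calls to the robot, and variables do not carry over. Pictures are saved under pics/ and viewed, about 8 in all and at most 12, crops included, and the job is handed in when it is done.

Besides the shell and the picture viewer there is one more tool, called after "Request:" as name(argument=value, ...), one argument or row to a line, values as JSON. apply_moves: Moves the arm, as the interface text tells. Shifts and turns lie within -1 to 1; 1 stands for 0.03 m of shift or 4 degrees of turn. Its arguments: {"type":"object","properties":{"moves":{"type":"array","items":{"type":"array","items":{"type":"number"}}},"newtons":{"type":"number"}},"required":["moves"]}

```bash
mkdir -p pics; cat > h.py <<'E'
import numpy as np, cv2
from plant import robot
def ray(cam,u,v):
    m=robot.camera_model(cam); K=np.array([[m['fx'],0,m['cx']],[0,m['fy'],m['cy']],[0,0,1]])
    p=cv2.undistortPoints(np.array([[[u,v]]],float),K,np.array(m['dist'],float))[0,0]
    E=np.array(m['extrinsics']); return E[:3,3],E[:3,:3]@np.array([p[0],-p[1],-1.0])
def at_z(cam,u,v,z):
    o,d=ray(cam,u,v); return o+d*(z-o[2])/d[2]
def at_d(cam,u,v,dep):
    o,d=ray(cam,u,v); return o+d*dep
def proj(cam,P):
    m=robot.camera_model(cam); E=np.linalg.inv(np.array(m['extrinsics'])); 
    p=(E[:3,:3]@np.atleast_2d(P).T).T+E[:3,3]; p=p*[1,-1,-1]
    K=np.array([[m['fx'],0,m['cx']],[0,m['fy'],m['cy']],[0,0,1]])
    return cv2.projectPoints(p,np.zeros(3),np.zeros(3),K,np.array(m['dist'],float))[0][:,0]
E
python3 - <<'E'
from h import *
np.set_printoptions(precision=4,suppress=True)
for c in ("top","scene"):
    im,d=robot.grab_frame(c); np.save(f"pics/{c}_d.npy",d); cv2.imwrite(f"pics/{c}0.png",cv2.cvtColor(cv2.resize(im,(800,600)),4))
    print(c,np.array(robot.camera_model(c)['extrinsics'])[:3,3])
    for l,z in (("slicer",0),("bridge",.034),("stop",.02),("insert_center",.034),("thumb_pad",.039),("lifter",.029)):
        for r in robot.place_of(l,c)[:3]:
            u,v=r['xy'][0]*512,r['xy'][1]*384
            print(l,round(r['p'],2),np.round([u,v]),at_z(c,u,v,z))
print(robot.observe())
E
```

```text
top [0.4086 0.1663 0.8944]
bridge 0.68 [232. 166.] [0.6344 0.2107 0.034 ]
bridge 0.67 [248. 190.] [0.5793 0.1767 0.034 ]
stop 0.97 [228. 167.] [0.6367 0.2206 0.02  ]
insert_center 0.94 [165. 284.] [0.3837 0.3554 0.034 ]
insert_center 0.93 [276. 218.] [0.5173 0.1177 0.034 ]
thumb_pad 0.7 [176. 276.] [0.3997 0.3328 0.039 ]
thumb_pad 0.67 [288. 236.] [0.4768 0.0937 0.039 ]Traceback (most recent call last):
  File "<stdin>", line 7, in <module>
ValueError: it knows: bridge, garlic, insert_center, matchbox, onion, peeler, slicer, stop, thumb_pad, tin_small
```

View pics/top0.png

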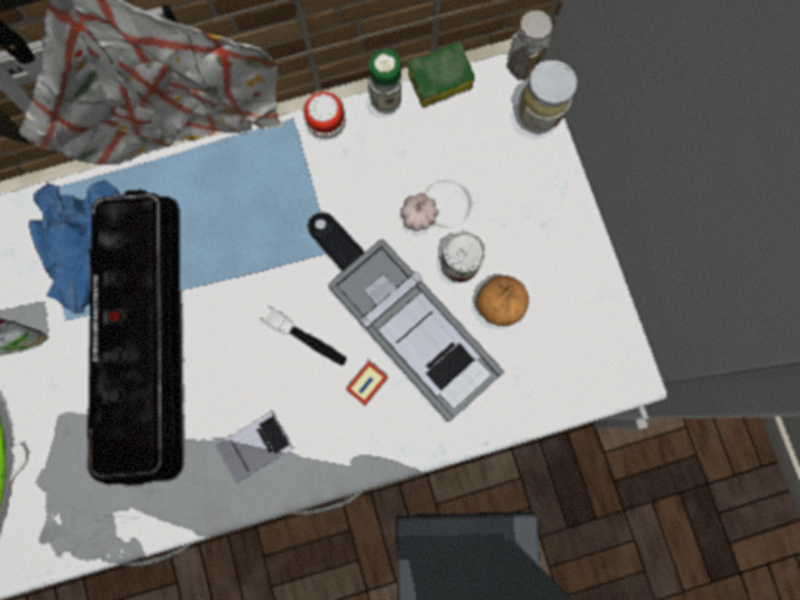

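```bash
python3 - <<'E'
from h import *
np.set_printoptions(precision=4,suppress=True)
for c in ("scene",):
    im,d=robot.grab_frame(c); np.save(f"pics/{c}_d.npy",d); cv2.imwrite(f"pics/{c}0.png",cv2.cvtColor(cv2.resize(im,(800,600)),4))
    print(c,np.array(robot.camera_model(c)['extrinsics'])[:3,3])
    for l,z in (("slicer",0),("bridge",.034),("stop",.02),("insert_center",.034),("thumb_pad",.039)):
        for r in robot.place_of(l,c)[:3]:
            u,v=r['xy'][0]*512,r['xy'][1]*384
            print(l,round(r['p'],2),np.round([u,v]),at_z(c,u,v,z))
s=robot.observe(); print(s['time_s'],s['position'],s['tcp_rot'],s['opening'],robot.tip_extent)
E
```

```text
scene [ 0.204  -0.3004  0.6839]
bridge 0.92 [268. 194.] [0.5789 0.1763 0.034 ]
stop 0.91 [275. 177.] [0.6304 0.2172 0.02  ]
stop 0.64 [260. 221.] [0.5261 0.1351 0.02  ]
insert_center 0.61 [147. 194.] [0.3706 0.3338 0.034 ]
insert_center 0.59 [259. 226.] [0.5102 0.119  0.034 ]
thumb_pad 0.77 [256. 241.] [0.4821 0.0889 0.039 ]
thumb_pad 0.67 [159. 197.] [0.3851 0.3064 0.039 ]
0.6 [0.1616 0.5778 0.2423] [[ 0.2694 -0.     -0.963 ]
 [ 0.963   0.      0.2694]
 [ 0.     -1.      0.    ]] 0.08546424522757803 0.011
```

View pics/scene0.png

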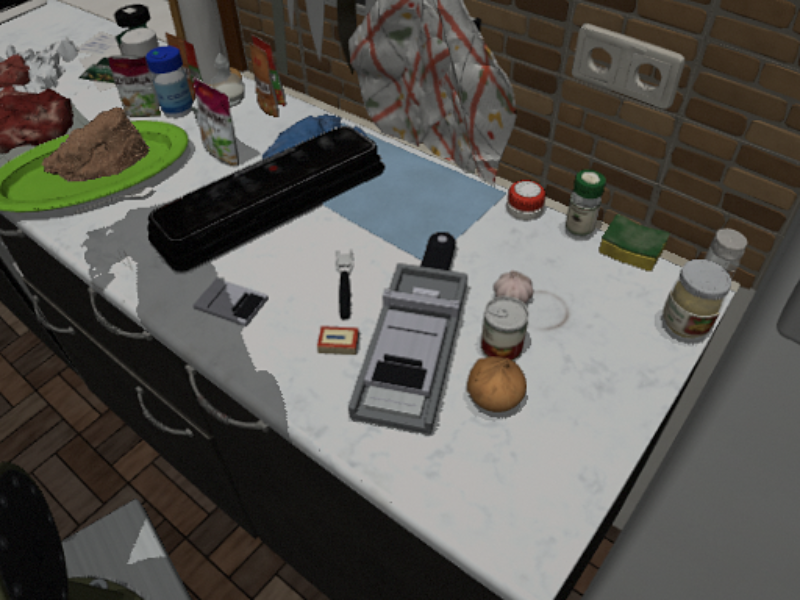

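The top view shows the slicer in the middle, with its handle at the upper left (320,225 in the 800 px view). The large insert lies in the channel with its thumb pad at about (450,368). The small look-alike is loose at (255,445). Next I'll refine the slicer pose from depth.

```bash
python3 - <<'E'
from h import *
np.set_printoptions(precision=4,suppress=True)
d=np.load("pics/top_d.npy"); m=robot.camera_model("top")
K=np.array([[m['fx'],0,m['cx']],[0,m['fy'],m['cy']],[0,0,1]]); E=np.array(m['extrinsics'])
vv,uu=np.mgrid[0:384,0:512]; p=cv2.undistortPoints(np.stack([uu,vv],-1).reshape(-1,1,2).astype(float),K,np.array(m['dist']))[:,0]
P=(np.c_[p[:,0],-p[:,1],-np.ones(len(p))]*d.reshape(-1,1))@E[:3,:3].T+E[:3,3]
P=P.reshape(384,512,3)
a=np.radians(39.5); 
br=np.array([.579,.1765])
for it in range(3):
    c,s=np.cos(a),np.sin(a); L=(P[...,:2]-br)@np.array([[c,-s],[s,c]])  # x along, y across
    # outline of slicer body above 8mm
    w=(d>0)&(P[...,2]>.012)&(P[...,2]<.065)&(np.abs(L[...,1])<.062)&(L[...,0]>-.19)&(L[...,0]<.1)
    mk=cv2.morphologyEx(w.astype(np.uint8),cv2.MORPH_OPEN,np.ones((3,3)))
    q=L[mk>0]; xs=np.arange(-.15,.08,.006); e=[]
    for x in xs:
        k=q[np.abs(q[:,0]-x)<.003]; 
        if len(k)>10: e.append((x,k[:,1].min(),k[:,1].max()))
    e=np.array(e); f1=np.polyfit(e[:,0],e[:,1],1); f2=np.polyfit(e[:,0],e[:,2],1)
    print(np.degrees(a),f1,f2,q[:,0].min(),q[:,0].max()); a+=np.arctan((f1[0]+f2[0])/2)
    mid=(f1[1]+f2[1])/2; br=br+mid*np.array([-np.sin(a),np.cos(a)])
print("ang",np.degrees(a),"bridge line",br)
c,s=np.cos(a),np.sin(a); L=(P[...,:2]-br)@np.array([[c,-s],[s,c]])
for x in np.arange(-.20,.12,.006):
    k=(np.abs(L[...,0]-x)<.003)&(np.abs(L[...,1])<.02)&(d>0); print(round(x,3),np.round(np.median(P[...,2][k]),4),end=' | ')
M=cv2.getPerspectiveTransform(np.float32([[0,0],[1,0],[0,1],[1,1]]),np.float32([[0,0],[1,0],[0,1],[1,1]]))
# rectified picture: plane z=.037, 2.5px/mm
gx,gy=np.meshgrid(np.arange(-.2,.12,.0004),np.arange(.07,-.07,-.0004))
W=np.stack([br[0]+gx*c-gy*s,br[1]+gx*s+gy*c,np.full_like(gx,.037)],-1)
uv=proj("top",W.reshape(-1,3)).reshape(*gx.shape,2).astype(np.float32)
im,_=robot.grab_frame("top")
cv2.imwrite("pics/rect.png",cv2.cvtColor(cv2.remap(im,uv[...,0],uv[...,1],cv2.INTER_CUBIC),4))
E
```

```text
39.5 [ 0.0274 -0.0501] [-0.0137  0.0498] -0.18381379803753384 0.09994313652806976
39.89258353535197 [ 0.0201 -0.05  ] [-0.0205  0.0499] -0.18371708430675185 0.09999688301517877
39.87985187634344 [ 0.0203 -0.05  ] [-0.0203  0.05  ] -0.18371188751917017 0.09999517685515434
ang 39.87987747797759 bridge line [0.5791 0.1764]
-0.2 -0.0011 | -0.194 -0.0009 | -0.188 -0.0009 | -0.182 0.019 | -0.176 0.0198 | -0.17 0.0282 | -0.164 0.0281 | -0.158 0.0278 | -0.152 0.0278 | -0.146 0.0291 | -0.14 0.0391 | -0.134 0.0385 | -0.128 0.038 | -0.122 0.0384 | -0.116 0.0389 | -0.11 0.0452 | -0.104 0.0387 | -0.098 0.0382 | -0.092 0.0382 | -0.086 0.0378 | -0.08 0.0379 | -0.074 0.0379 | -0.068 0.0383 | -0.062 0.0385 | -0.056 0.0388 | -0.05 0.0381 | -0.044 0.0376 | -0.038 0.0377 | -0.032 0.0382 | -0.026 0.0379 | -0.02 0.0189 | -0.014 0.0207 | -0.008 0.0488 | -0.002 0.0487 | 0.004 0.0327 | 0.01 0.0306 | 0.016 0.0283 | 0.022 0.0269 | 0.028 0.0279 | 0.034 0.0198 | 0.04 0.019 | 0.046 0.0191 | 0.052 0.0189 | 0.058 0.0193 | 0.064 0.0282 | 0.07 0.0322 | 0.076 0.0215 | 0.082 0.0207 | 0.088 0.0205 | 0.094 0.0211 | 0.1 0.0208 | 0.106 0.0211 | 0.112 0.0213 | 0.118 0.021 |
```

View pics/rect.png

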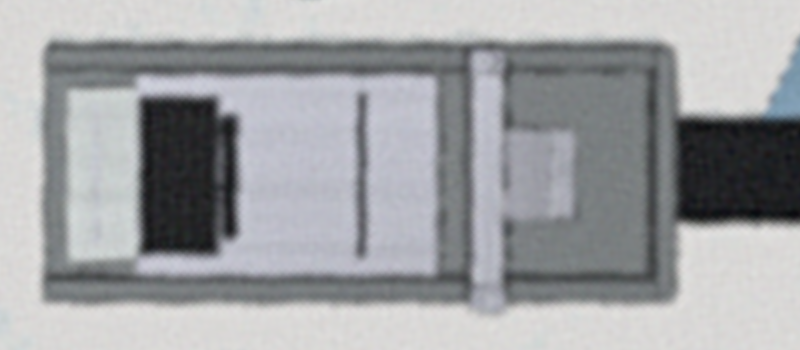

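Request:
apply_moves(
  moves=[
    [0,0,0,0,-1,0,-1],
    [0,0,0,0,-1,0,-1],
    [0,0,0,0,-1,0,-1],
    [0,0,0,0,-1,0,-1],
    [0,0,0,0,-1,0,-1],
    [0,0,0,0,-1,0,-1],
    [0,0,0,0,-1,0,-1],
  ],
)

```text
time_s: 1.35
position: [0.1617, 0.5778, 0.2424]
tcp_rot: [[-0.217, 0.0, -0.976], [0.976, 0.0, -0.217], [0.0, -1.0, -0.0]]
ft_force: [-0.0, 0.1, 0.7]
opening: -0.0003
```

```bash
cat > st.py <<'E'
from h import *
np.set_printoptions(precision=4,suppress=True)
a=np.radians(39.88); c,s=np.cos(a),np.sin(a); br=np.array([.5791,.1764])
o=robot.observe(); R=np.array(o['tcp_rot']); p=np.array(o['position'])
e=(p[:2]-br)@np.array([[c,-s],[s,c]])
T=np.array([-.127,0]); g=np.r_[br+T[0]*np.array([c,s]),p[2]]
print("t",o['time_s'],"q",np.array(o['qpos']),"tip z",p[2]-.011,"rect xy",e,"F",np.array(o['ft_force']),"open",o['opening'])
print("x ang",np.degrees(np.arctan2(R[1,0],R[0,0])),"y",R[:,1],"z",R[:,2],"to pad in tool/.03",R.T@(g-p)/.03)
E
python3 st.py
```

```text
t 1.35 q [ 1.298   0.3134 -0.0471  1.2102 -0.      1.0792] tip z 0.2313515842093002 rect xy [-0.063   0.5757] F [-0.0065  0.0615  0.7034] open -0.0002700313240858697
x ang 102.53397072558357 y [ 0.      0.0001 -1.    ] z [-0.9762 -0.217  -0.    ] to pad in tool/.03 [-18.0263  -0.0012  -6.9192]
```

Request:
apply_moves(
  moves=[
    [0,0,0,0,-0.977,0,-1],
    [0,0,0,0,-0.977,0,-1],
    [0,0,0,0,-0.977,0,-1],
    [0,0,0,0,-0.977,0,-1],
    [0,0,0,0,-0.977,0,-1],
    [0,0,0,0,-0.977,0,-1],
    [0,0,0,0,-0.977,0,-1],
  ],
)

```text
time_s: 2.05
position: [0.1617, 0.5778, 0.2423]
tcp_rot: [[-0.641, -0.0, -0.767], [0.767, 0.0, -0.641], [0.0, -1.0, -0.0]]
ft_force: [0.1, 0.0, -0.2]
opening: 0.0001
```

```bash
python3 st.py
```

```text
t 2.05 q [ 1.298   0.3135 -0.0471  1.2102  0.      0.6018] tip z 0.23133533471157647 rect xy [-0.0629  0.5757] F [ 0.0508  0.0466 -0.2331] open 6.184615670622955e-05
x ang 129.88610010272396 y [-0.      0.0001 -1.    ] z [-0.7673 -0.6413 -0.0001] to pad in tool/.03 [-19.1904  -0.0018   2.1372]
```

Request:
apply_moves(
  moves=[
    [-0.96,0,0.107,0,0,0,-1],
    [-0.96,0,0.107,0,0,0,-1],
    [-0.96,0,0.107,0,0,0,-1],
    [-0.96,0,0.107,0,0,0,-1],
    [-0.96,0,0.107,0,0,0,-1],
    [-0.96,0,0.107,0,0,0,-1],
    [-0.96,0,0.107,0,0,0,-1],
    [-0.96,0,0.107,0,0,0,-1],
  ],
)

```text
time_s: 2.85
position: [0.2897, 0.3832, 0.2425]
tcp_rot: [[-0.639, 0.0, -0.769], [0.769, 0.0, -0.639], [0.0, -1.0, -0.0]]
ft_force: [0.6, -0.2, -0.0]
opening: -0.0
```

Request:
apply_moves(
  moves=[
    [-0.96,0,0.107,0,0,0,-1],
    [-0.96,0,0.107,0,0,0,-1],
    [-0.96,0,0.107,0,0,0,-1],
    [-0.96,0,0.107,0,0,0,-1],
    [-0.96,0,0.107,0,0,0,-1],
    [-0.96,0,0.107,0,0,0,-1],
    [-0.96,0,0.107,0,0,0,-1],
    [-0.96,0,0.107,0,0,0,-1],
  ],
)

```text
time_s: 3.65
position: [0.4172, 0.1895, 0.2425]
tcp_rot: [[-0.639, 0.001, -0.769], [0.769, 0.0, -0.639], [-0.0, -1.0, -0.001]]
ft_force: [1.2, 0.5, -0.1]
opening: 0.0001
```

Request:
apply_moves(
  moves=[
    [-0.96,0,0.107,0,0,0,-1],
    [-0.96,0,0.107,0,0,0,-1],
    [-0.96,0,0.107,0,0,0,-1],
    [-0.96,0,0.107,0,0,0,-1],
    [0,0,0,0,0,0,-1],
    [0,0,0,0,0,0,-1],
  ],
)

```text
time_s: 4.25
position: [0.4804, 0.0935, 0.2423]
tcp_rot: [[-0.638, -0.0, -0.77], [0.77, 0.0, -0.638], [0.0, -1.0, 0.0]]
ft_force: [-0.9, 0.9, -0.4]
opening: -0.0001
```

```bash
python3 st.py
```

```text
t 4.25 q [ 0.1919  0.1062 -0.3059  1.1589  0.0004 -0.5   ] tip z 0.23127021340587695 rect xy [-0.1289 -0.0004] F [-0.9064  0.8556 -0.3875] open -7.273066038363211e-05
x ang 129.64332606152206 y [-0.0003  0.0004 -1.    ] z [-0.77  -0.638  0.   ] to pad in tool/.03 [ 0.0122  0.     -0.0636]
```

Request:
apply_moves(
  moves=[
    [0.012,1,-0.06,0,0.06,0,-1],
    [0,1,0,0,0,0,-1],
    [0,1,0,0,0,0,-1],
    [0,1,0,0,0,0,-1],
    [0,1,0,0,0,0,-1],
    [0,0.8,0,0,0,0,-1],
    [0,0,0,0,0,0,-1],
    [0,0,0,0,0,0,-1],
  ],
)

```text
time_s: 5.05
position: [0.481, 0.0959, 0.0687]
tcp_rot: [[-0.637, -0.001, -0.771], [0.771, 0.0, -0.637], [0.001, -1.0, 0.001]]
ft_force: [0.8, 0.2, 0.0]
opening: 0.0
```

```bash
python3 st.py; python3 - <<'E'
from h import *
im,d=robot.grab_frame("scene"); cv2.imwrite("pics/s1.png",cv2.cvtColor(cv2.resize(im[150:310,200:340],None,fx=4,fy=3.7,interpolation=2)[:600],4))
E
```

```text
t 5.05 q [ 0.1967  0.2554 -0.5539  0.7624  0.0002 -0.4937] tip z 0.05765703831860408 rect xy [-0.1269  0.0011] F [0.7758 0.2021 0.0273] open 2.5927076620221443e-05
x ang 129.55298668095844 y [-0.0009  0.     -1.    ] z [-0.771  -0.6368  0.0007] to pad in tool/.03 [-0.0375 -0.      0.0028]
```

View pics/s1.png

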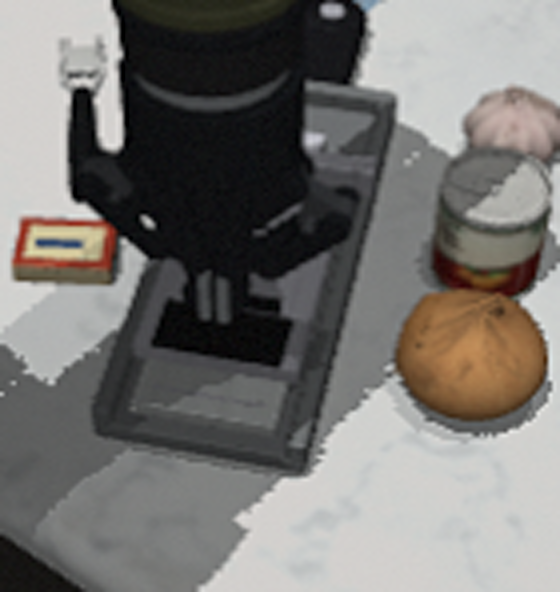

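Request:
apply_moves(
  moves=[
    [-0.03,0.3,0,0,-0.08,0,-1],
    [0,0.3,0,0,0,0,-1],
    [0,0.15,0,0,0,0,-1],
    [0,0,0,0,0,0,-1],
    [0,0,0,0,0,0,-1],
  ],
)

```text
time_s: 5.6
position: [0.4828, 0.0947, 0.0463]
tcp_rot: [[-0.64, 0.001, -0.768], [0.768, 0.0, -0.64], [-0.0, -1.0, -0.001]]
ft_force: [-0.1, 0.2, 5.2]
opening: 0.0003
```

```bash
python3 st.py; python3 - <<'E'
from h import *
np.set_printoptions(precision=4,suppress=True)
a=np.radians(39.88); c,s=np.cos(a),np.sin(a); br=np.array([.5791,.1764])
robot.grab_frame("top");
for l in ("tin_small","onion","garlic","matchbox","peeler"):
  for r in robot.place_of(l,"top")[:1]:
    w=at_z("top",r['xy'][0]*512,r['xy'][1]*384,0)[:2]; print(l,r['p'],w,(w-br)@np.array([[c,-s],[s,c]]))
E
```

```text
t 5.6 q [ 0.1935  0.2851 -0.576   0.7086  0.0002 -0.5011] tip z 0.035275427203133716 rect xy [-0.1263 -0.001 ] F [-0.0806  0.215   5.2424] open 0.0002501474836422625
x ang 129.797966863826 y [ 0.0011  0.0004 -1.    ] z [-0.7683 -0.6401 -0.0011] to pad in tool/.03 [ 0.0332 -0.      0.0233]
garlic 0.8 [0.7096 0.1313] [ 0.0712 -0.1183]
matchbox 0.84 [0.4636 0.2105] [-0.0667  0.1002]
peeler 0.91 [0.5289 0.2971] [0.0388 0.1248]
```

Request:
apply_moves(
  moves=[
    [0,0.1,0,0,0,0,-1],
    [0,0.08,0,0,0,0,-1],
    [0,0,0,0,0,0,-1],
    [0,0,0,0,0,0,-1],
  ],
)

```text
time_s: 6.3
position: [0.4829, 0.0947, 0.0414]
tcp_rot: [[-0.64, 0.001, -0.768], [0.768, 0.001, -0.64], [-0.001, -1.0, -0.001]]
ft_force: [-0.9, 0.2, 9.3]
opening: -0.0001
```

Request:
apply_moves(
  moves=[
    [0,0.06,0,0,0,0,-1],
    [0,0,0,0,0,0,-1],
    [0,0,0,0,0,0,-1],
  ],
)

```text
time_s: 6.6
position: [0.483, 0.0947, 0.0412]
tcp_rot: [[-0.64, 0.002, -0.768], [0.768, 0.001, -0.64], [-0.001, -1.0, -0.002]]
ft_force: [-8.1, -1.0, 29.0]
opening: 0.0003
```

Request:
apply_moves(
  moves=[
    [0,0,-0.1,0,0,0,-1],
    [0,0,-0.1,0,0,0,-1],
    [0,0,-0.1,0,0,0,-1],
    [0,0,-0.1,0,0,0,-1],
  ],
)

```text
time_s: 7.0
position: [0.4913, 0.1004, 0.0412]
tcp_rot: [[-0.639, 0.001, -0.769], [0.769, -0.004, -0.639], [-0.003, -1.0, 0.002]]
ft_force: [-9.2, -7.1, 33.1]
opening: 0.0
```

```bash
python3 st.py
```

```text
t 7.0 q [ 0.2041  0.3078 -0.5579  0.7052 -0.0039 -0.4895] tip z 0.030235185353780166 rect xy [-0.1161 -0.002 ] F [-9.1994 -7.1417 33.0567] open 9.003693303199757e-06
x ang 129.74482823779798 y [ 0.0007 -0.0038 -1.    ] z [-0.7689 -0.6394  0.0019] to pad in tool/.03 [0.0654 0.0005 0.3637]
```

Request:
apply_moves(
  moves=[
    [0.03,0,-0.12,0,0,0,-1],
    [0,0,-0.12,0,0,0,-1],
    [0,0,-0.12,0,0,0,-1],
    [0,0,-0.12,0,0,0,-1],
    [0,0,-0.12,0,0,0,-1],
    [0,0,-0.12,0,0,0,-1],
  ],
)

```text
time_s: 7.6
position: [0.5075, 0.115, 0.0412]
tcp_rot: [[-0.639, 0.001, -0.769], [0.769, -0.004, -0.639], [-0.003, -1.0, 0.002]]
ft_force: [-9.2, -6.9, 29.4]
opening: 0.0002
```

```bash
python3 st.py; python3 - <<'E'
from h import *
im,d=robot.grab_frame("scene"); cv2.imwrite("pics/s2.png",cv2.cvtColor(cv2.resize(im[150:310,200:340],None,fx=4,fy=3.7,interpolation=2)[:600],4))
E
```

```text
t 7.6 q [ 0.2251  0.3377 -0.5137  0.7192 -0.0038 -0.4685] tip z 0.030207680248757102 rect xy [-0.0943 -0.0012] F [-9.1564 -6.8966 29.3821] open 0.00017943021001259126
x ang 129.74161612729827 y [ 0.001  -0.0036 -1.    ] z [-0.7689 -0.6393  0.0015] to pad in tool/.03 [0.0389 0.0015 1.0907]
```

View pics/s2.png

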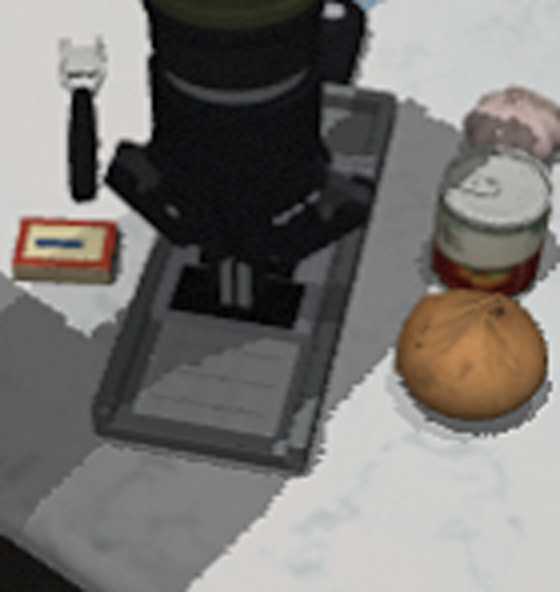

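The insert is moving forward with the fingers, it is pressed down and the lifter is flat. Nothing is near the hand.

Request:
apply_moves(
  moves=[
    [0.03,0,-0.15,0,0,0,-1],
    [0,0,-0.15,0,0,0,-1],
    [0,0,-0.15,0,0,0,-1],
    [0,0,-0.15,0,0,0,-1],
    [0,0,-0.15,0,0,0,-1],
    [0,0,-0.15,0,0,0,-1],
  ],
)

```text
time_s: 8.25
position: [0.526, 0.1318, 0.041]
tcp_rot: [[-0.639, -0.002, -0.769], [0.769, -0.006, -0.639], [-0.003, -1.0, 0.005]]
ft_force: [-11.6, -9.7, 32.2]
opening: -0.0002
```

Request:
apply_moves(
  moves=[
    [0,0,-0.15,0,0,0,-1],
    [0,0,-0.15,0,0,0,-1],
    [0,0,-0.15,0,0,0,-1],
    [0,0,0,0,0,0,-1],
  ],
)

```text
time_s: 8.65
position: [0.5373, 0.1413, 0.041]
tcp_rot: [[-0.639, -0.001, -0.769], [0.769, -0.004, -0.639], [-0.003, -1.0, 0.003]]
ft_force: [-8.5, -7.9, 28.2]
opening: 0.0003
```

```bash
python3 st.py
```

```text
t 8.65 q [ 0.2594  0.3947 -0.4271  0.7505 -0.004  -0.4343] tip z 0.02996037536199687 rect xy [-0.0546 -0.0001] F [-8.5328 -7.9292 28.1895] open 0.0003008673473046695
x ang 129.74684951728696 y [-0.0005 -0.0043 -1.    ] z [-0.7689 -0.6394  0.0032] to pad in tool/.03 [-0.0009  0.0076  2.4127]
```

Request:
apply_moves(
  moves=[
    [0,0,-0.12,0,0,0,-1],
    [0,0,-0.12,0,0,0,-1],
    [0,0,-0.12,0,0,0,-1],
    [0,0,-0.12,0,0,0,-1],
    [0,0,-0.1,0,0,0,-1],
  ],
)

```text
time_s: 9.15
position: [0.5499, 0.1519, 0.041]
tcp_rot: [[-0.639, -0.002, -0.769], [0.769, -0.005, -0.639], [-0.003, -1.0, 0.004]]
ft_force: [-11.6, -9.9, 29.8]
opening: 0.0001
```

Request:
apply_moves(
  moves=[
    [0,0,-0.06,0,0,0,-1],
    [0,0,-0.06,0,0,0,-1],
    [0,0,-0.04,0,0,0,-1],
  ],
)

```text
time_s: 9.45
position: [0.5509, 0.1527, 0.0409]
tcp_rot: [[-0.639, -0.006, -0.769], [0.769, -0.01, -0.639], [-0.004, -1.0, 0.011]]
ft_force: [-21.2, -18.1, 41.7]
opening: 0.0001
```

```bash
python3 st.py
```

```text
t 9.45 q [ 0.2747  0.4251 -0.3794  0.7746 -0.0076 -0.4181] tip z 0.029879885586415664 rect xy [-0.0368 -0.0001] F [-21.2251 -18.0528  41.7313] open 7.426245043677573e-05
x ang 129.69358224356412 y [-0.0059 -0.0095 -0.9999] z [-0.7695 -0.6386  0.0106] to pad in tool/.03 [-0.0064  0.032   3.0068]
```

```bash
python3 - <<'E'
from h import *
a=np.radians(39.88); c,s=np.cos(a),np.sin(a); br=np.array([.5791,.1764])
im,d=robot.grab_frame("scene"); A=cv2.resize(im[150:310,200:340],None,fx=2.8,fy=3.7,interpolation=2)
im,_=robot.grab_frame("top")
gx,gy=np.meshgrid(np.arange(-.2,.12,.0008),np.arange(.07,-.07,-.0008))
W=np.stack([br[0]+gx*c-gy*s,br[1]+gx*s+gy*c,np.full_like(gx,.03)],-1)
uv=proj("top",W.reshape(-1,3)).reshape(*gx.shape,2).astype(np.float32)
B=cv2.remap(im,uv[...,0],uv[...,1],cv2.INTER_CUBIC); C=np.zeros((592,800,3),np.uint8); C[:,:392]=A; C[:B.shape[0],395:395+B.shape[1]]=B
cv2.imwrite("pics/s3.png",cv2.cvtColor(C,4))
E
```

```text
(no output)
```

View pics/s3.png

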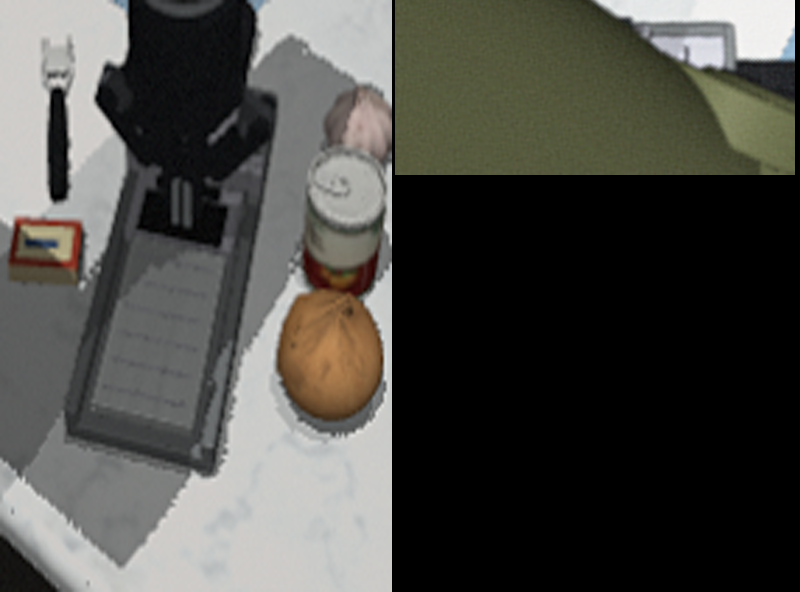

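```bash
cat > dep.py <<'E'
from h import *
a=np.radians(39.88); c,s=np.cos(a),np.sin(a); br=np.array([.5791,.1764])
def cloud(cam):
    im,d=robot.grab_frame(cam); m=robot.camera_model(cam)
    K=np.array([[m['fx'],0,m['cx']],[0,m['fy'],m['cy']],[0,0,1]]); E=np.array(m['extrinsics'])
    vv,uu=np.mgrid[0:384,0:512]; p=cv2.undistortPoints(np.stack([uu,vv],-1).reshape(-1,1,2).astype(float),K,np.array(m['dist']))[:,0]
    P=(np.c_[p[:,0],-p[:,1],-np.ones(len(p))]*d.reshape(-1,1))@E[:3,:3].T+E[:3,3]; P=P[d.ravel()>0]
    return np.c_[(P[:,:2]-br)@np.array([[c,-s],[s,c]]),P[:,2]]
for cam in ("scene","top"):
    L=cloud(cam); print(cam)
    for x in np.arange(-.192,.09,.004):
        k=L[(abs(L[:,0]-x)<.002)&(abs(L[:,1])<.03)&(L[:,2]<.06),2]
        if len(k)>4: print(round(x,3),round(float(np.median(k))*1000,1),end=' | ')
    print()
E
python3 dep.py
```

```text
scene
-0.192 0.1 | -0.188 0.5 | -0.184 12.5 | -0.18 18.4 | -0.176 21.4 | -0.172 27.5 | -0.168 29.5 | -0.164 29.7 | -0.16 29.7 | -0.156 29.9 | -0.152 30.3 | -0.148 30.1 | -0.144 30.1 | -0.14 30.0 | -0.136 29.8 | -0.132 30.0 | -0.128 30.3 | -0.124 30.0 | -0.12 30.0 | -0.116 29.9 | -0.112 30.2 | -0.108 30.0 | -0.104 29.9 | -0.1 30.0 | -0.096 29.9 | -0.092 30.0 | -0.088 30.2 | -0.084 30.1 | -0.08 30.2 | -0.076 30.6 | -0.072 30.1 | -0.068 30.1 | -0.064 30.0 | -0.06 29.3 | -0.056 30.2 | -0.052 31.8 | -0.048 36.8 | -0.044 42.4 | -0.04 31.9 | -0.036 31.8 | -0.032 32.0 | -0.028 31.4 | -0.024 32.1 | -0.02 34.1 | -0.016 30.7 | -0.012 35.1 | -0.008 31.7 | 0.024 34.1 | 
top
0.024 28.6 | 0.028 28.6 | 0.032 29.4 | 0.036 28.5 | 0.04 29.3 | 0.044 29.2 | 0.048 30.3 | 0.052 29.1 | 0.056 29.2 | 0.06 30.0 | 0.064 30.5 | 0.068 32.8 | 0.072 31.8 | 0.08 19.0 | 0.084 16.2 | 0.088 18.9 |
```

The lifter is up behind the tail and the nose is at the stop. I'll lift the hand clear now.

Request:
apply_moves(
  moves=[
    [0,-0.06,0.04,0,0,0,-1],
    [0,-0.15,0.04,0,0,0,-1],
    [0,-0.4,0,0,0,0,-1],
    [0,-0.9,0,0,0,0,-1],
    [0,-1,0,0,0,0,-1],
    [0,-1,0,0,0,0,-1],
    [0,-1,0,0,0,0,-1],
    [0,-1,0,0,0,0,-1],
  ],
)

```text
time_s: 10.45
position: [0.5532, 0.1563, 0.2058]
tcp_rot: [[-0.64, 0.0, -0.768], [0.768, 0.0, -0.64], [0.0, -1.0, -0.001]]
ft_force: [1.1, 0.5, 0.1]
opening: 0.0
```

Request:
apply_moves(
  moves=[
    [0,-0.5,1,0,0,0,-1],
    [0.9,0,0.2,0,0,0,-1],
    [0.9,0,0,0,0,0,-1],
    [0.9,0,0,0,0,0,-1],
    [0.9,0,0,0,0,0,-1],
    [0.9,0,0,0,0,0,-1],
    [0.9,0,0,0,0,0,-1],
    [0.9,0,0,0,0,0,-1],
  ],
)

```text
time_s: 11.25
position: [0.4038, 0.2792, 0.2196]
tcp_rot: [[-0.64, 0.0, -0.768], [0.768, 0.001, -0.64], [0.0, -1.0, -0.001]]
ft_force: [1.0, 0.8, -0.0]
opening: -0.0001
```

Request:
apply_moves(
  moves=[
    [0.9,0,0,0,0,0,-1],
    [0.9,0,0,0,0,0,-1],
    [0.9,0,0,0,0,0,-1],
    [0,0,0,0,0,0,-1],
    [0,0,0,0,0,0,-1],
    [0,0,0,0,0,0,-1],
  ],
)

```text
time_s: 11.85
position: [0.353, 0.3401, 0.2191]
tcp_rot: [[-0.64, 0.0, -0.768], [0.768, -0.0, -0.64], [-0.0, -1.0, -0.0]]
ft_force: [0.7, -1.3, -0.4]
opening: -0.0
```

```bash
python3 st.py; python3 dep.py; python3 - <<'E'
from h import *
im,_=robot.grab_frame("top"); cv2.imwrite("pics/t4.png",cv2.cvtColor(cv2.resize(im[80:290,130:410],None,fx=2.8,fy=2.8,interpolation=2),4))
E
```

```text
t 11.85 q [ 0.7669  0.1191 -0.3449  1.1066 -0.0003  0.0725] tip z 0.20810865036842685 rect xy [-0.0686  0.2706] F [ 0.7214 -1.2951 -0.4218] open -2.2905874395513638e-05
x ang 129.78666601541136 y [ 0.0003 -0.0002 -1.    ] z [-0.7684 -0.6399 -0.0001] to pad in tool/.03 [-9.0222  0.0025  1.9323]
scene
-0.192 0.3 | -0.188 -0.1 | -0.184 12.9 | -0.18 19.0 | -0.176 21.2 | -0.172 27.8 | -0.168 29.7 | -0.164 29.7 | -0.16 29.7 | -0.156 30.0 | -0.152 29.9 | -0.148 29.6 | -0.144 30.1 | -0.14 29.8 | -0.136 29.6 | -0.132 29.5 | -0.128 30.1 | -0.124 30.2 | -0.12 29.9 | -0.116 30.2 | -0.112 30.0 | -0.108 30.1 | -0.104 30.1 | -0.1 30.0 | -0.096 30.1 | -0.092 30.0 | -0.088 30.1 | -0.084 29.9 | -0.08 30.0 | -0.076 30.4 | -0.072 30.3 | -0.068 30.0 | -0.064 29.8 | -0.06 29.6 | -0.056 30.1 | -0.052 31.6 | -0.048 31.6 | -0.044 31.6 | -0.04 31.5 | -0.036 31.5 | -0.032 31.3 | -0.028 31.7 | -0.024 32.9 | -0.02 37.4 | -0.016 38.5 | -0.012 43.5 | -0.008 50.4 | -0.004 51.3 | 0.0 50.4 | 0.016 34.3 | 0.02 32.6 | 0.024 33.3 | 0.028 34.3 | 0.032 34.7 | 0.036 31.6 | 0.04 31.4 | 0.044 31.8 | 0.048 31.2 | 0.052 30.5 |
[... 350 characters left out ...]
 28.3 | -0.116 28.1 | -0.112 27.8 | -0.108 28.2 | -0.104 27.8 | -0.1 28.1 | -0.096 28.1 | -0.092 28.2 | -0.088 28.2 | -0.084 28.6 | -0.08 28.1 | -0.076 27.7 | -0.072 27.9 | -0.068 28.3 | -0.064 28.5 | -0.06 27.4 | -0.056 27.7 | -0.052 29.5 | -0.048 29.6 | -0.044 29.9 | -0.04 29.6 | -0.036 29.3 | -0.032 29.5 | -0.028 30.1 | -0.024 30.2 | -0.02 36.1 | -0.016 30.6 | -0.012 43.0 | -0.008 49.0 | -0.004 49.4 | 0.0 48.7 | 0.004 33.0 | 0.008 32.3 | 0.012 31.9 | 0.016 31.0 | 0.02 30.8 | 0.024 31.6 | 0.028 31.8 | 0.032 30.5 | 0.036 29.1 | 0.04 29.2 | 0.044 28.7 | 0.048 29.2 | 0.052 29.3 | 0.056 29.8 | 0.06 29.0 | 0.064 30.6 | 0.068 33.3 | 0.072 32.2 | 0.076 20.6 | 0.08 19.8 | 0.084 20.7 | 0.088 20.2 |
```

View pics/t4.png

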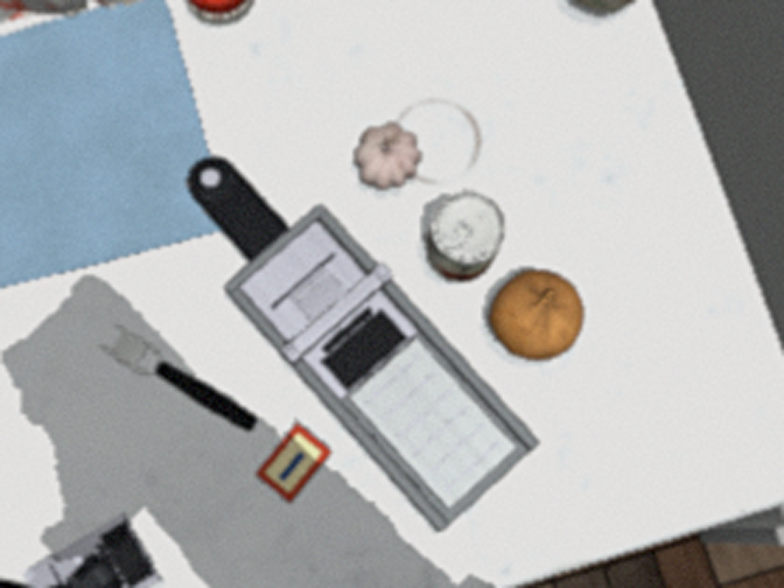

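The insert is home under the bridge with its nose at the end wall (about (320,215)). The lifter is fully visible and up behind it, and the bystanders are where they were.

```bash
python3 -c "
from plant import robot
print(robot.hand_in())"
```

```text
the job is handed in; nothing more can be done
None
```

The larger insert is home in the slicer, and the job was handed in at about 12 s. I pressed it down on its thumb pad with shut fingertips at about 29 N. I then pushed it forward about 90 mm, under the bridge and leaf spring, until it stalled against the end stop with about 28 N of forward force. The hand then lifted straight off and moved clear.

**Insert:** In the last depth check its tail was at about slicer x = +2 mm, which is the home position, and it lay flat with its top about 30 mm above the worktop. The picture shows its nose at the end wall.

**Lifter:** It is up behind the tail, its top about 28–30 mm above the worktop against 20 mm for the bed.

**Bystanders and hand:** In the last picture the onion, garlic, tin, matchbox and peeler look unmoved. The wrist force is back near zero.

**Discrepancies:**
- The fingertips stalled about 5 mm short of where I had calculated. The images and depth still showed the insert fully home, so I put this down to finger width and calibration.
- The two cameras' depth heights differ by about 2 mm, which is within the stated calibration.

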